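Clear the refill flags on the parts tray

ROBOT

A 6-joint arm with a two-finger parallel gripper is mounted at the origin on the work surface. World frame = base frame: x ahead of the robot, y to its left, z up, the work surface at z = 0. Lengths are in m, angles in degrees, forces in N, time in s.
With the tool pointing down it reaches from about 0.4 to 0.825 m from the base axis. Payload 7 kg.
Tool frame: the origin (TCP) lies at the very end of the fingers, on their centre line; the grasp point (between the pads) lies 19 mm behind it (r.hold_point_z is the distance from the TCP to the grasp point, in m); x points along the fingers, y is the direction in which the jaws open and shut, and the axes are right-handed (so a half turn about x gives the same grasp; the last joint's range is limited). The gripper opens to 88 mm and grips with 3 to 60 N. Pads are 19 mm wide; open, the fingers measure 130 mm over their backs; the gripper's body (78 mm by 193 mm) begins 47 mm behind the grasp point.
Start: joints at [80.678, 20.546, 0.682, 0, -70.136, -16.507], TCP at [0.294, 0.608, 0.227] pointing down, gripper open.
Joint ranges: [-176.03, 176.03], [-82.01, 121.73], [-58.28, 71.71], [-173.87, 95.51], [-174.79, -0.11], [-173.66, 173.66]. Speed limits (degrees/s): [136.94, 136.94, 172.46, 180, 180, 180].

INTERFACE

Orientations are given as [roll, pitch, yaw] about the fixed x, y, z axes, in that order (R = Rz(yaw) Ry(pitch) Rx(roll)).
In Python, from plant import r gives the robot as it stands. The module is installed in compiled form; this text tells all that it offers.
- The arm moves only by the shell command python3 -m creep 'ROWS' [FORCE]. ROWS is JSON, a list of rows, each a list of 7 numbers: the turn, a rotation vector about the tool's x, y, z in rad, then the shift along the tool's x, y, z in cm, then the opening in per cent of the stroke, from 0 (shut) to 100 (fully open). In form: [[rx, ry, rz, x, y, z, fingers], ...]. A call has 1 to 8 rows; each row shifts and turns the commanded pose from where the row before left it, along the tool's axes as they then stand; what a row does not reach is not made up. A row lasts 1/10 s, in which the tool goes at most 50 mm and 8.59 degrees, less where a joint would pass 70% of its speed; a pose out of reach is approached as far as the arm can. A call is refused whole if a number of a shift passes 5 or a number of a turn 0.15, either way. A call with a gripper value outside its range is refused whole. The fingers move at their own pace and stop on an object; FORCE is the grip in N (left out, the last holds). Time passes only in rows, so rows that do not move let the fingers close. It gives the time, the measured TCP pose, the force and the opening at its end, in the units of the state.
- r.get_state(): the state, without advancing time (a new reading comes with each control period).
- r.capture(name): name is "scene" or "top"; returns (picture, depth): 384x512x3 uint8, blue, green, red; 384x512 float32, m along the optical axis (not along the pixel's ray), 0 where there is no reading.
- r.camera_info(name): a dict with "fovy" (degrees; the focal length in pixels is half the picture's height over the tangent of half this angle, whatever the lens; pixels are square), "cx", "cy" (the principal point, pixels), "camera_from_world" (4x4, takes a point from world to camera coordinates). Camera axes: x right, y down, z forward; pixel columns grow to the right and rows downward; lengths in m; the calibration is good to about 2 mm. A picture is of the moment at which its call begins. camera_info takes no time and is no camera call.
- r.close_job(): hands the job in, once; it reports no verdict.
Trained networks look in the newest picture that a camera, given by its name, has taken for a name from the list of things; names that differ only in an ending like _2 or _b are one class to them, and where a whole thing is asked for, a point or a joint stands for the part that bears it (a point fixed in the world has none). Each returns a list of dicts, best first, with "score" (0 to 1); they miss things now and then, are a little off and sometimes report something else, mostly with a low value. They report only what shows in the picture. A call takes as long as a camera call.
- r.look_for(query, camera): "rect" ([left, top, right, bottom] in pixels, round what is visible of it).
- r.masks_of(query, camera): "pixels" (384x512 bool, what is visible of it) and "rect" ([left, top, right, bottom] in pixels, round what is visible of it).
The state is a dict: "time_s": time; "joints": joint angles; "qd": joint speeds; "joint_torque": joint torques, N m; "tcp_pos": TCP position; "eef_rot": TCP orientation; "contact_force": force on the tool from outside, world axes, zero at the start; "moment": the same for the moment, N m; "gripper_width": finger opening in m.
Only numpy, scipy, OpenCV 4.12 (cv2) and the standard library are available. Lean on these libraries where they do the work, as an engineer would, in place of code of your own. Each camera call takes 0.05 s, during which the arm holds its last target. There are 200 camera calls.

TASK

The five bins of the fan-shaped parts tray have been refilled, so clear its refill flags: starting at the red mark, slowly run your fingertips lightly along the curved row to the green mark so that each yellow flag in turn is tipped over and lies flat. Do not press hard, do not shove or lift the tray, and leave the carton, the bearing ring and the jar where they stand; finish clear of everything.

Things in the scene. Friction and masses are not known exactly. Their poses are not given: they have to be found in the camera images.
- tray: Loose grey steel fan tray, about 3 kg, any way round. Curved ledge 20 mm above the bench; five yellow flags on it on an arc of radius 200 mm, 42 mm apart; behind them, on the arc's outer side, five open blue bins (walls from 32 mm outside the arc, up to 40 mm above the bench). Origin: on the bench under flag 3; z up, x outward from the arc's centre (at x = -200 mm), y from the red end to the green end.
- start_mark (a point): Centre of the red disc (22 mm across, flush on the ledge), on the flags' arc 44 mm before flag 1: free space above it for a fingertip to come down. Its z is up.
- finish_mark (a point): Centre of the green disc (22 mm across, flush on the ledge), on the flags' arc 44 mm after flag 5; the row ends here.
- row1 (a point): Point on the ledge's upper face (20 mm above the bench) right under the middle of flag 1's hinge, counted from the red end.
- row2 (a point): Point on the ledge's upper face (20 mm above the bench) right under the middle of flag 2's hinge, counted from the red end.
- row3 (a point): Point on the ledge's upper face (20 mm above the bench) right under the middle of flag 3's hinge, counted from the red end.
- row4 (a point): Point on the ledge's upper face (20 mm above the bench) right under the middle of flag 4's hinge, counted from the red end.
- row5 (a point): Point on the ledge's upper face (20 mm above the bench) right under the middle of flag 5's hinge, counted from the red end.
- flag1 (a joint): Flag 1, rad: 0 = up, leaning back 0.2 to the red end on its stop; 1.77 = flat, pointing to the green end. Yellow plate 24 mm wide across the row, 4 thick; above the ledge: hinge 3 mm, top edge 34 standing, upper face 5 lying. 15 g, turns freely: once past upright it drops flat, else falls back. A fingertip moving to the green end 8 to 22 mm above the ledge lays it down.
- flag2 (a joint): Flag 2, rad: 0 = up, leaning back 0.2 to the red end on its stop; 1.77 = flat, pointing to the green end. Yellow plate 24 mm wide across the row, 4 thick; above the ledge: hinge 3 mm, top edge 34 standing, upper face 5 lying. 15 g, turns freely: once past upright it drops flat, else falls back. A fingertip moving to the green end 8 to 22 mm above the ledge lays it down.
- flag3 (a joint): Flag 3, rad: 0 = up, leaning back 0.2 to the red end on its stop; 1.77 = flat, pointing to the green end. Yellow plate 24 mm wide across the row, 4 thick; above the ledge: hinge 3 mm, top edge 34 standing, upper face 5 lying. 15 g, turns freely: once past upright it drops flat, else falls back. A fingertip moving to the green end 8 to 22 mm above the ledge lays it down.
- flag4 (a joint): Flag 4, rad: 0 = up, leaning back 0.2 to the red end on its stop; 1.77 = flat, pointing to the green end. Yellow plate 24 mm wide across the row, 4 thick; above the ledge: hinge 3 mm, top edge 34 standing, upper face 5 lying. 15 g, turns freely: once past upright it drops flat, else falls back. A fingertip moving to the green end 8 to 22 mm above the ledge lays it down.
- flag5 (a joint): Flag 5, rad: 0 = up, leaning back 0.2 to the red end on its stop; 1.77 = flat, pointing to the green end. Yellow plate 24 mm wide across the row, 4 thick; above the ledge: hinge 3 mm, top edge 34 standing, upper face 5 lying. 15 g, turns freely: once past upright it drops flat, else falls back. A fingertip moving to the green end 8 to 22 mm above the ledge lays it down.
- carton_center (a point): Centre of a small brown cardboard carton, 45 x 55 x 40 mm (120 g), loose on the bench on the inner side of the arc. To be left alone.
- bearing_center (a point): Centre of a steel bearing ring lying flat, 52 mm across, 16 mm high (140 g), loose on the bench beyond one end of the row. To be left alone.
- jar_center (a point): Centre of a small amber jar with a black cap, 40 mm across, 50 mm high (110 g), loose on the bench behind the bins. To be left alone.

How it is judged:
By the outcome, as a careful person would: the job done as asked, in the order asked, and still so for the second after the job is handed in, with the robot touching nothing.
It also fails if it takes over 45 s, if anything falls off the work surface, if the arm or the gripper's body presses on something with over 40 N, if the wrist force passes 120 N, or if a joint passes its speed limit or range.

## Working session

There is one attempt and no reset: what is moved stays moved. The work goes in short steps, Python scripts to look and compute and a shell command to move; the robot and the scene stay as the last step left them, time stands still between calls to the robot, and variables do not carry over. Pictures are saved under pics/ and viewed, about 8 in all and at most 12, crops included, and the job is handed in when it is done.

```bash
mkdir -p pics; cat > h.py <<'E'
from plant import r
import numpy as np, cv2
def cam(n):
    c=r.camera_info(n); f=192/np.tan(np.radians(c["fovy"])/2); return f,c["cx"],c["cy"],np.array(c["camera_from_world"])
def world(n,u,v,d):
    f,cx,cy,T=cam(n); p=np.array([(u-cx)/f*d,(v-cy)/f*d,d,1]); return (np.linalg.inv(T)@p)[:3]
def plane(n,u,v,z):
    a=world(n,u,v,1.);b=world(n,u,v,2.);t=(z-a[2])/(b[2]-a[2]);return a+t*(b-a)
def px(n,p):
    f,cx,cy,T=cam(n);q=T@np.r_[p,1];return q[0]/q[2]*f+cx,q[1]/q[2]*f+cy
E
python3 - <<'E'
from h import *
a,d=r.capture("top");b,e=r.capture("scene")
cv2.imwrite("pics/top1.png",cv2.resize(a,(800,600)));cv2.imwrite("pics/sc1.png",cv2.resize(b,(800,600)))
np.savez("d.npz",a=a,d=d,b=b,e=e)
s=r.get_state();print(s["time_s"],s["tcp_pos"],s["eef_rot"],s["contact_force"],s["gripper_width"])
for n in("top","scene"):
    print(n,cam(n)[0:3],np.linalg.inv(cam(n)[3])[:3].round(3).tolist())
    for q in["tray","start_mark","finish_mark","flag1","row1","carton_center","bearing_center","jar_center"]:
        print(q,[(round(o["score"],2),np.round(o["rect"]).tolist()) for o in r.look_for(q,n)][:6])
E
```

```text
0.1 [0.2939111  0.60716438 0.2257046 ] [  95.94504892   89.91265553 -109.88821115] [ 0.56796261 -0.89173123 -0.28435158] 0.08756666584887603
top (np.float64(429.22642291713174), 254.15009262547414, 193.07910172274805) [[0.02, -0.998, 0.06, 0.533], [-1.0, -0.019, 0.025, 0.045], [-0.024, -0.06, -0.998, 0.883]]
tray [(0.92, [223.0, 132.0, 315.0, 286.0])]
start_mark [(0.75, [226.0, 131.0, 321.0, 290.0])]
finish_mark [(0.66, [223.0, 130.0, 324.0, 284.0]), (0.47, [334.0, 190.0, 362.0, 210.0])]
flag1 [(0.61, [252.0, 244.0, 259.0, 256.0]), (0.55, [258.0, 227.0, 272.0, 236.0]), (0.51, [273.0, 166.0, 278.0, 173.0]), (0.4, [267.0, 207.0, 274.0, 215.0]), (0.38, [273.0, 189.0, 283.0, 193.0]), (0.29, [225.0, 131.0, 322.0, 287.0])]
row1 [(0.9, [225.0, 128.0, 324.0, 284.0])]
carton_center [(0.87, [200.0, 190.0, 235.0, 220.0])]
bearing_center [(0.67, [186.0, 264.0, 213.0, 289.0]), (0.67, [274.0, 190.0, 280.0, 189.0])]
jar_center [(0.85, [339.0, 190.0, 362.0, 207.0])]
scene (np.float64(351.1958696946059), 248.25475792401713, 193.12345737726872) [[-0.822, 0.321, -0.471, 0.904], [0.57, 0.491, -0.659, 0.49], [0.02, -0.81, -0.586, 0.44]]
tray [(0.69, [178.0, 159.0, 328.0, 241.0])]
start_mark [(0.6, [178.0, 162.0, 330.0, 240.0])]
finish_mark [(0.85, [182.0, 158.0, 328.0, 242.0])]
flag1 [(0.61, [218.0, 189.0, 230.0, 208.0]), (0.6, [236.0, 180.0, 247.0, 205.0]), (0.57, [292.0, 175.0, 301.0, 195.0]), (0.48, [275.0, 177.0, 283.0, 191.0]), (0.43, [253.0, 177.0, 262.0, 198.0])]
row1 [(0.8, [181.0, 160.0, 326.0, 243.0]), (0.66, [202.0, 153.0, 218.0, 178.0])]
carton_center [(0.66, [272.0, 206.0, 307.0, 243.0])]
bearing_center [(0.93, [344.0, 204.0, 371.0, 226.0]), (0.63, [202.0, 153.0, 218.0, 181.0]), (0.29, [176.0, 160.0, 329.0, 240.0])]
jar_center [(0.55, [201.0, 152.0, 219.0, 181.0])]
```

```bash
python3 - <<'E'
from h import *
z=np.load("d.npz");a=z["a"];b=z["b"]
c=cv2.resize(a[115:305,170:375],None,fx=3.1,fy=3.1,interpolation=cv2.INTER_CUBIC);cv2.imwrite("pics/topc.png",c)
H=cv2.cvtColor(a,cv2.COLOR_BGR2HSV)
for n,lo,hi in[("yellow",(22,120,100),(36,255,255)),("green",(45,90,50),(85,255,255)),("red",(170,120,60),(180,255,255)),("red0",(0,150,60),(8,255,255)),("blue",(95,100,50),(130,255,255))]:
    m=cv2.inRange(H,lo,hi);k,_,st,ce=cv2.connectedComponentsWithStats(m)
    for i in range(1,k):
        if st[i,4]>=8: print(n,st[i].tolist(),ce[i].round(1),plane("top",*ce[i],.02).round(4))
E
```

```text
yellow [268, 166, 11, 4, 23] [272.9 167.8] [0.6371 0.0296 0.02  ]
yellow [270, 188, 11, 3, 32] [274.8 189. ] [0.5942 0.025  0.02  ]
yellow [267, 209, 11, 4, 32] [272.2 210.4] [0.551  0.0296 0.02  ]
yellow [261, 228, 10, 7, 31] [265.3 231.1] [0.5094 0.0426 0.02  ]
yellow [250, 246, 9, 8, 32] [253.9 249.7] [0.4719 0.0646 0.02  ]
green [261, 142, 10, 10, 79] [265.4 146.7] [0.6798 0.0456 0.02  ]
red0 [237, 259, 9, 9, 67] [240.9 263.1] [0.4448 0.0901 0.02  ]
blue [20, 0, 219, 19, 2245] [103.2   5.9] [0.9707 0.3895 0.02  ]
blue [456, 79, 49, 38, 175] [479.7  97.6] [ 0.7865 -0.3844  0.02  ]
blue [262, 143, 58, 143, 2655] [297.2 214.1] [ 0.5447 -0.0207  0.02  ]
blue [300, 181, 9, 6, 30] [304.1 183.5] [ 0.6064 -0.0335  0.02  ]
blue [279, 258, 8, 8, 29] [282.5 261.4] [0.4499 0.0073 0.02  ]
```

View pics/sc1.png

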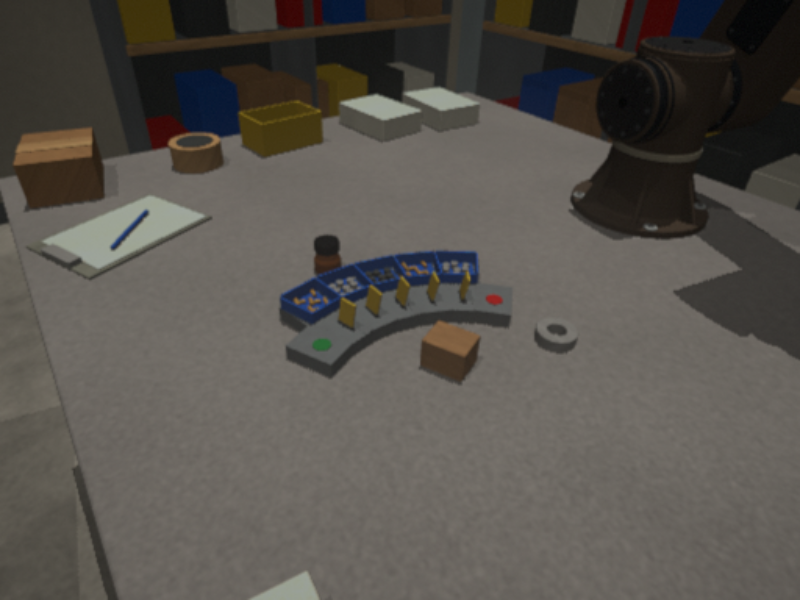

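View pics/topc.png

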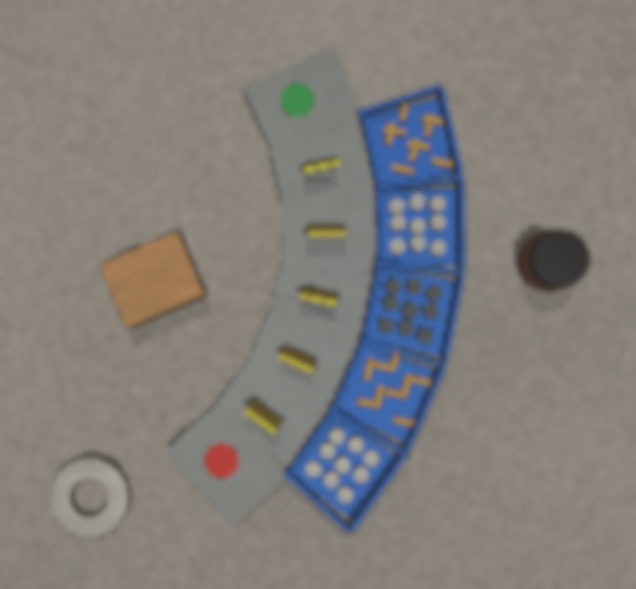

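The scene view shows the tray with the red mark at the robot's end (scene px 494,299) and the green one at (321,345). In the top crop, the five flags stand upright between red (221,461) and green (297,99). The carton, ring and jar are well clear of the arc. The red-to-green distance measures 239 mm, and the nominal chord is also 239 mm.

```bash
cat >> h.py <<'E'
from scipy.spatial.transform import Rotation as Ro
RED=np.array([.4448,.0901]);GRN=np.array([.6798,.0456])
u=(GRN-RED)/np.linalg.norm(GRN-RED);C=(RED+GRN)/2+np.array([-u[1],u[0]])*.2*np.cos(.64)
th0=np.arctan2(*(RED-C)[::-1])
def tool():
    s=r.get_state();R=Ro.from_euler("xyz",s["eef_rot"],degrees=True).as_matrix();return s,np.array(s["tcp_pos"]),R
def rep():
    s,p,R=tool();d=p[:2]-C;th=np.arctan2(d[1],d[0])
    print("t",round(s["time_s"],2),"p",p.round(4),"rad",round(np.hypot(*d),4),"arc mm",round((th-th0)*200,1),"y-axis vs radial deg",np.degrees(np.arctan2(R[1,1],R[0,1])-th).round(1),"F",np.round(s["contact_force"],1),"w",round(s["gripper_width"],4),"j6",round(s["joints"][5],1),"tilt",R[2].round(3))
E
python3 - <<'E'
from h import *
print(C,np.degrees(th0));rep();s,p,R=tool();print(R.round(3))
for k in range(-2,9):
    t=th0+([-44/200]+[0]*9)[0]+0
for q,a in [("f%d"%i,44+42*(i-1)) for i in range(1,6)]:
    t=th0+a/200;P=C+.2*np.array([np.cos(t),np.sin(t)]);print(q,P.round(4),np.round(px("top",[*P,.02]),1))
z=np.load("d.npz")
for n,(u_,v) in dict(carton=(217,205),jar=(348,198),tray_ledge=(262,200),ring=(199,277)).items():
    print(n,world("top",u_,v,z["d"][v,u_]).round(4), z["d"][v,u_])
for al in (0,180):
    t=th0+np.radians(al);Y=np.array([np.cos(t),np.sin(t),0]);X=np.array([0,0,-1.]);Z=np.cross(X,Y);Rt=np.c_[X,Y,Z]
    print(al,"rotvec tool",Ro.from_matrix(R.T@Rt).as_rotvec(),"shift tool to red z=.12 (cm)",R.T@(np.r_[RED,.12]-p)*100)
E
```

```text
[0.59214683 0.22546812] -137.42618840604857
t 0.9 p [0.2941 0.6075 0.2266] rad 0.4846 arc mm 926.4 y-axis vs radial deg -243.8 F [-0.5  0.1  0.2] w 0.0877 j6 -16.5 tilt [-1.  0. -0.]
[[ 0.    -0.436 -0.9  ]
 [-0.    -0.9    0.436]
 [-1.     0.    -0.   ]]
f1 [0.4779 0.0613] [255.7 246.7]
f2 [0.5147 0.0411] [266.1 228.5]
f3 [0.5548 0.029 ] [272.5 208.6]
f4 [0.5966 0.0255] [274.6 187.8]
f5 [0.6382 0.0308] [272.3 167.3]
carton [0.5592 0.1385 0.0413] 0.84376895
jar [ 0.5772 -0.1156  0.0517] 0.82794535
tray_ledge [0.5715 0.0504 0.0223] 0.8612338
ring [ 0.4122  0.1767 -0.0026] 0.8797193
0 rotvec tool [ 3.76927673e-01 -1.71729360e-05  1.07736331e-06] shift tool to red z=.12 (cm) [ 10.65711209  40.00824496 -36.10928603]
180 rotvec tool [-2.76466498e+00 -1.50716079e-06 -2.40238140e-05] shift tool to red z=.12 (cm) [ 10.65711209  40.00824496 -36.10928603]
```

```bash
python3 -m creep '[[0,0,0,0.3,3.3,-3,0],[0,0,0,0.3,3.3,-3,0],[0,0,0,0.3,3.3,-3,0],[0,0,0,0.3,3.3,-3,0],[0,0,0,0.3,3.3,-3,0],[0,0,0,0.3,3.3,-3,0],[0,0,0,0.3,3.3,-3,0],[0,0,0,0.3,3.3,-3,0]]' 20; python3 -m creep '[[0,0,0,0.5,3.3,-3,0],[0,0,0,0.5,3.3,-3,0],[0,0,0,0.5,3.3,-3,0],[0.12,0,0,0,0,0,0],[0.12,0,0,0,0,0,0],[0.137,0,0,0,0,0,0],[0,0,0,0,0,0,0]]'
cat > go.py <<'E'
from h import *
import sys
rep();s,p,R=tool()
a,z=map(float,sys.argv[1:3]);t=th0+a/200;P=np.r_[C+.2*np.array([np.cos(t),np.sin(t)]),z]
print("to arc",a,"z",z,"shift cm",(R.T@(P-p)*100).round(2))
E
python3 go.py 0 .1
```

```text
time_s: 1.7
tcp_pos: [0.3953, 0.2637, 0.2028]
eef_rot: [-104.2, 89.9, 50.0]
contact_force: [0.9, 0.3, 0.6]
gripper_width: 0.0292
time_s: 2.4
tcp_pos: [0.4331, 0.1368, 0.1877]
eef_rot: [-91.6, 90.0, 40.9]
contact_force: [-0.4, -0.3, -0.0]
gripper_width: 0.0007
t 2.4 p [0.4331 0.1368 0.1877] rad 0.1821 arc mm -46.9 y-axis vs radial deg 13.3 F [-0.4 -0.3 -0. ] w 0.0007 j6 -0.1 tilt [-1. -0. -0.]
to arc 0.0 z 0.1 shift cm [ 8.77  2.28 -4.24]
```

```bash
python3 -m creep '[[0,0,0,1.4,0.46,-0.85,0],[0,0,0,1.4,0.46,-0.85,0],[0,0,0,1.4,0.46,-0.85,0],[0,0,0,1.4,0.46,-0.85,0],[0,0,0,1.4,0.46,-0.85,0],[0,0,0,0,0,0,0]]'; python3 - <<'E'
from h import *
rep()
a,d=r.capture("top");b,e=r.capture("scene")
B=cv2.resize(b[130:250,170:370],(800,480),interpolation=cv2.INTER_CUBIC);cv2.imwrite("pics/sc2.png",B)
E
python3 go.py 0 .036
```

```text
time_s: 3.0
tcp_pos: [0.4437, 0.089, 0.1161]
eef_rot: [76.9, 89.8, -150.4]
contact_force: [-0.2, -1.0, 0.5]
gripper_width: 0.0005
t 3.0 p [0.4437 0.089  0.1161] rad 0.2016 arc mm 0.1 y-axis vs radial deg 0.1 F [-0.2 -1.   0.5] w 0.0005 j6 6.4 tilt [-1.     0.003  0.001]
t 3.1 p [0.4449 0.0903 0.1178] rad 0.1999 arc mm -0.0 y-axis vs radial deg 0.1 F [ 0.3  0.1 -0.6] w 0.0004 j6 6.2 tilt [-1.  0. -0.]
to arc 0.0 z 0.036 shift cm [ 8.18  0.01 -0.  ]
```

View pics/sc2.png

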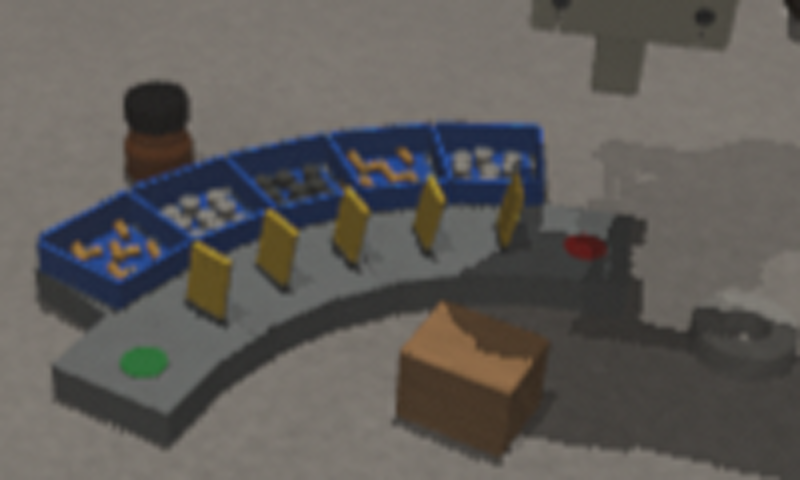

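The fingertip (crop px 615,90) hangs above the red disc (585,247), and all flags are upright. Next I descend to about 15 mm above the ledge.

```bash
python3 -m creep '[[0,0,0,1.5,0,0,0],[0,0,0,1.5,0,0,0],[0,0,0,1.5,0,0,0],[0,0,0,1.5,0,0,0],[0,0,0,1.2,0,0,0],[0,0,0,1.0,0,0,0],[0,0,0,0,0,0,0],[0,0,0,0,0,0,0]]'; python3 - <<'E'
from h import *
rep();a,d=r.capture("top");b,e=r.capture("scene")
cv2.imwrite("pics/sc3.png",cv2.resize(b[130:250,170:370],(800,480),interpolation=cv2.INTER_CUBIC));rep()
E
```

```text
time_s: 3.9
tcp_pos: [0.4451, 0.0906, 0.036]
eef_rot: [-116.6, 90.0, 16.0]
contact_force: [-0.7, 0.2, 0.3]
gripper_width: 0.0007
t 3.9 p [0.4451 0.0906 0.036 ] rad 0.1995 arc mm -0.1 y-axis vs radial deg 0.1 F [-0.7  0.2  0.3] w 0.0007 j6 6.1 tilt [-1. -0. -0.]
t 4.0 p [0.4453 0.0906 0.0363] rad 0.1994 arc mm -0.0 y-axis vs radial deg 0.0 F [-0.4  0.   0.3] w 0.0003 j6 6.1 tilt [-1.    -0.001 -0.   ]
```

View pics/sc3.png

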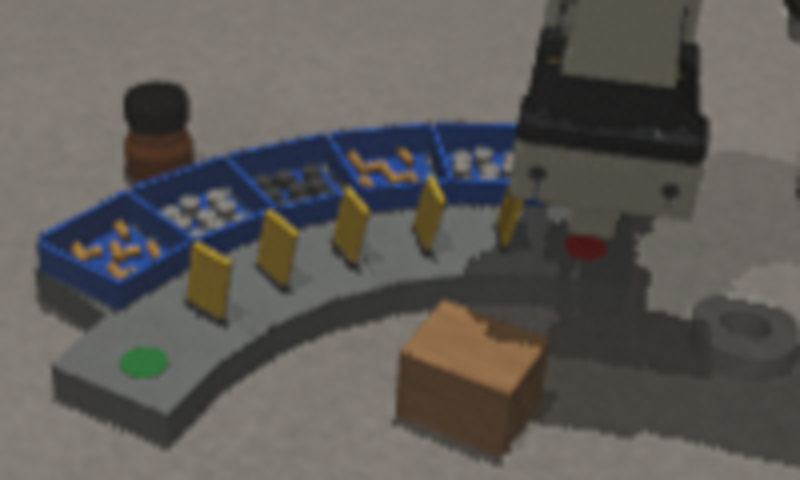

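The fingertip is just above the red disc and touching nothing. Now the slow sweep starts.

```bash
python3 -m creep '[[-0.015,0,0,0,0,-0.3,0],[-0.015,0,0,0,0,-0.3,0],[-0.015,0,0,0,0,-0.3,0],[-0.015,0,0,0,0,-0.3,0],[-0.015,0,0,0,0,-0.3,0],[-0.015,0,0,0,0,-0.3,0],[-0.015,0,0,0,0,-0.3,0],[-0.015,0,0,0,0,-0.3,0]]'; python3 -m creep '[[-0.015,0,0,0,0,-0.3,0],[-0.015,0,0,0,0,-0.3,0],[-0.015,0,0,0,0,-0.3,0],[-0.015,0,0,0,0,-0.3,0],[-0.015,0,0,0,0,-0.3,0],[-0.015,0,0,0,0,-0.3,0],[-0.015,0,0,0,0,-0.3,0],[-0.015,0,0,0,0,-0.3,0]]'; python3 - <<'E'
from h import *
rep();b,e=r.capture("scene")
cv2.imwrite("pics/sc4.png",cv2.resize(b[130:250,170:370],(800,480),interpolation=cv2.INTER_CUBIC));rep()
E
```

```text
time_s: 4.8
tcp_pos: [0.4621, 0.0732, 0.0355]
eef_rot: [79.0, 90.0, -141.5]
contact_force: [-0.4, 0.3, 0.6]
gripper_width: 0.0005
time_s: 5.6
tcp_pos: [0.4811, 0.0586, 0.0356]
eef_rot: [30.2, 90.0, 176.6]
contact_force: [0.3, 0.6, 0.1]
gripper_width: 0.0003
t 5.6 p [0.4811 0.0586 0.0356] rad 0.2004 arc mm 48.1 y-axis vs radial deg 0.0 F [0.3 0.6 0.1] w 0.0003 j6 26.1 tilt [-1.  0.  0.]
t 5.65 p [0.4815 0.0586 0.0356] rad 0.2003 arc mm 48.4 y-axis vs radial deg -0.0 F [0.6 0.4 0.2] w 0.0004 j6 26.2 tilt [-1. -0. -0.]
```

View pics/sc4.png

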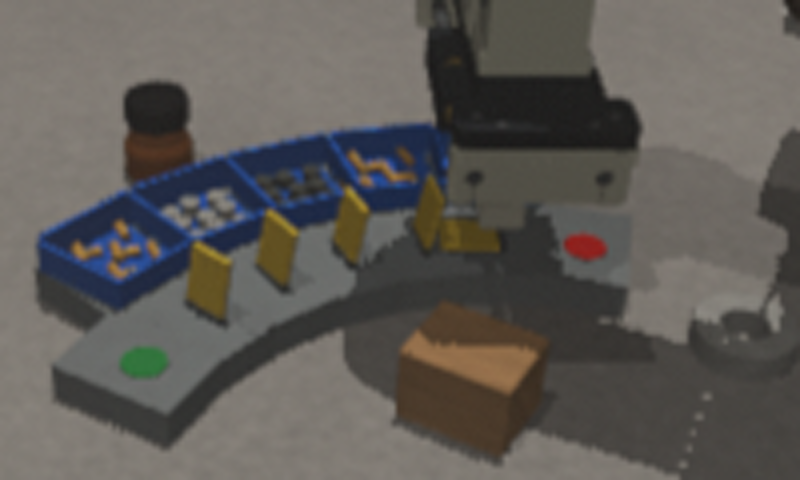

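Flag 1 lies flat (crop px 470,235), flag 2 still stands, and the tray hasn't moved. Continuing.

```bash
python3 -m creep '[[-0.015,0,0,0,0,-0.3,0],[-0.015,0,0,0,0,-0.3,0],[-0.015,0,0,0,0,-0.3,0],[-0.015,0,0,0,0,-0.3,0],[-0.015,0,0,0,0,-0.3,0],[-0.015,0,0,0,0,-0.3,0],[-0.015,0,0,0,0,-0.3,0],[-0.015,0,0,0,0,-0.3,0]]'; python3 -m creep '[[-0.015,0,0,0,0,-0.3,0],[-0.015,0,0,0,0,-0.3,0],[-0.015,0,0,0,0,-0.3,0],[-0.015,0,0,0,0,-0.3,0],[-0.015,0,0,0,0,-0.3,0],[-0.015,0,0,0,0,-0.3,0],[-0.015,0,0,0,0,-0.3,0],[-0.015,0,0,0,0,-0.3,0]]'; python3 - <<'E'
from h import *
rep();b,e=r.capture("scene")
cv2.imwrite("pics/sc5.png",cv2.resize(b[130:250,170:370],(800,480),interpolation=cv2.INTER_CUBIC));rep()
E
```

```text
time_s: 6.45
tcp_pos: [0.5018, 0.0464, 0.0356]
eef_rot: [49.4, 90.0, -157.3]
contact_force: [0.4, -0.5, 1.1]
gripper_width: 0.0009
time_s: 7.25
tcp_pos: [0.5238, 0.0368, 0.0356]
eef_rot: [-78.3, 90.0, 81.8]
contact_force: [0.6, 0.6, -0.2]
gripper_width: 0.0004
t 7.25 p [0.5238 0.0368 0.0356] rad 0.2007 arc mm 96.0 y-axis vs radial deg 0.1 F [ 0.6  0.6 -0.2] w 0.0004 j6 44.7 tilt [-1. -0.  0.]
t 7.3 p [0.5242 0.0367 0.0356] rad 0.2006 arc mm 96.4 y-axis vs radial deg -0.0 F [ 0.9 -0.3  0.2] w 0.0004 j6 44.8 tilt [-1. -0. -0.]
```

View pics/sc5.png

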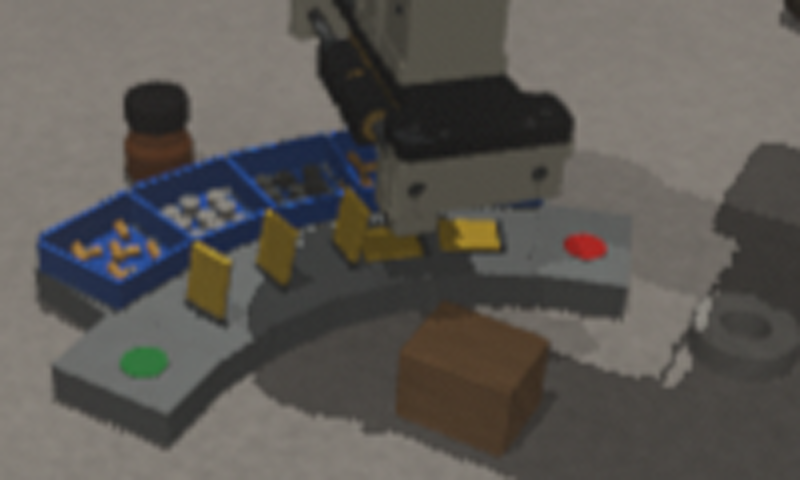

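Flags 1 and 2 are flat (crop px 470,235 and 390,245), and the carton and tray are undisturbed. Continuing.

```bash
python3 -m creep '[[-0.015,0,0,0,0,-0.3,0],[-0.015,0,0,0,0,-0.3,0],[-0.015,0,0,0,0,-0.3,0],[-0.015,0,0,0,0,-0.3,0],[-0.015,0,0,0,0,-0.3,0],[-0.015,0,0,0,0,-0.3,0],[-0.015,0,0,0,0,-0.3,0],[-0.015,0,0,0,0,-0.3,0]]'; python3 -m creep '[[-0.015,0,0,0,0,-0.3,0],[-0.015,0,0,0,0,-0.3,0],[-0.015,0,0,0,0,-0.3,0],[-0.015,0,0,0,0,-0.3,0],[-0.015,0,0,0,0,-0.3,0],[-0.015,0,0,0,0,-0.3,0],[-0.015,0,0,0,0,-0.3,0],[-0.015,0,0,0,0,-0.3,0]]';  python3 -m creep '[[-0.015,0,0,0,0,-0.3,0],[-0.015,0,0,0,0,-0.3,0],[-0.015,0,0,0,0,-0.3,0],[-0.015,0,0,0,0,-0.3,0],[-0.015,0,0,0,0,-0.3,0],[-0.015,0,0,0,0,-0.3,0],[-0.015,0,0,0,0,-0.3,0],[-0.015,0,0,0,0,-0.3,0]]'; python3 - <<'E'
from h import *
rep();b,e=r.capture("scene")
cv2.imwrite("pics/sc6.png",cv2.resize(b[130:250,170:370],(800,480),interpolation=cv2.INTER_CUBIC));rep()
E
```

```text
time_s: 8.1
tcp_pos: [0.5467, 0.0298, 0.0355]
eef_rot: [35.0, 90.0, -158.0]
contact_force: [-0.4, 0.5, -0.7]
gripper_width: 0.0002
time_s: 8.9
tcp_pos: [0.5703, 0.0257, 0.0355]
eef_rot: [4.8, 90.0, 178.7]
contact_force: [0.3, -1.1, 0.3]
gripper_width: 0.0001
time_s: 9.7
tcp_pos: [0.5943, 0.0244, 0.0356]
eef_rot: [53.4, 90.0, -125.8]
contact_force: [-0.0, -0.6, 0.3]
gripper_width: 0.0004
t 9.7 p [0.5943 0.0244 0.0356] rad 0.2011 arc mm 167.7 y-axis vs radial deg 0.2 F [-0.  -0.6  0.3] w 0.0004 j6 69.6 tilt [-1.  0.  0.]
t 9.75 p [0.5948 0.0244 0.0356] rad 0.2011 arc mm 168.2 y-axis vs radial deg 0.1 F [1.5 0.5 0.3] w 0.0002 j6 69.7 tilt [-1.  0. -0.]
```

View pics/sc6.png

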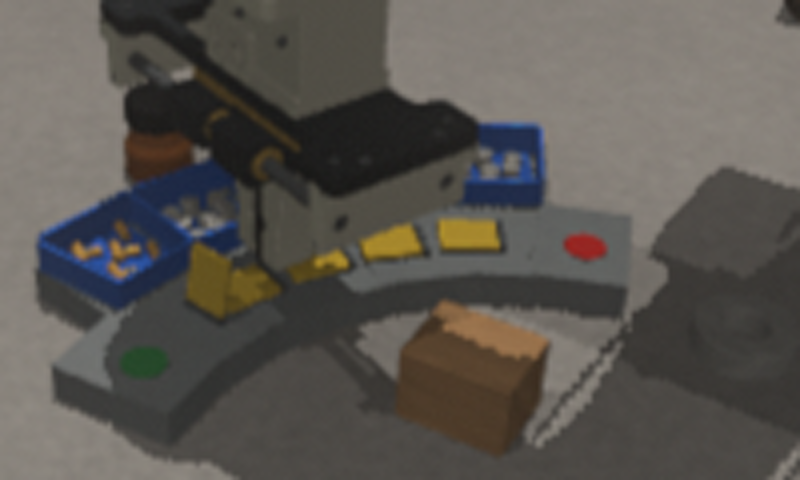

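Flags 1–4 are flat and flag 5 still stands (crop px 208,282). The gripper body passes high above the jar. I'll finish the row to the green mark, then lift straight up.

```bash
python3 -m creep '[[-0.015,0,0,0,0,-0.3,0],[-0.015,0,0,0,0,-0.3,0],[-0.015,0,0,0,0,-0.3,0],[-0.015,0,0,0,0,-0.3,0],[-0.015,0,0,0,0,-0.3,0],[-0.015,0,0,0,0,-0.3,0],[-0.015,0,0,0,0,-0.3,0],[-0.015,0,0,0,0,-0.3,0]]'; python3 -m creep '[[-0.015,0,0,0,0,-0.3,0],[-0.015,0,0,0,0,-0.3,0],[-0.015,0,0,0,0,-0.3,0],[-0.015,0,0,0,0,-0.3,0],[-0.015,0,0,0,0,-0.3,0],[-0.015,0,0,0,0,-0.3,0],[-0.015,0,0,0,0,-0.3,0],[-0.015,0,0,0,0,-0.3,0]]';  python3 -m creep '[[-0.015,0,0,0,0,-0.3,0],[-0.015,0,0,0,0,-0.3,0],[-0.015,0,0,0,0,-0.3,0],[-0.015,0,0,0,0,-0.3,0],[-0.015,0,0,0,0,-0.3,0],[-0.015,0,0,0,0,-0.3,0],[-0.015,0,0,0,0,-0.3,0],[-0.015,0,0,0,0,-0.3,0]]'; python3 -m creep '[[-0.015,0,0,0,0,-0.3,0],[-0.015,0,0,0,0,-0.3,0],[-0.015,0,0,0,0,-0.3,0],[-0.015,0,0,0,0,-0.3,0],[-0.015,0,0,0,0,-0.3,0],[0,0,0,0,0,0,0],[0,0,0,0,0,0,0]]'; python3 go.py 256 .036
```

```text
time_s: 10.55
tcp_pos: [0.6182, 0.0259, 0.0355]
eef_rot: [16.9, 90.0, -155.5]
contact_force: [0.9, -0.5, -0.3]
gripper_width: 0.0004
time_s: 11.35
tcp_pos: [0.6418, 0.0304, 0.0356]
eef_rot: [160.8, 90.0, -4.7]
contact_force: [0.6, 0.8, -0.2]
gripper_width: 0.0005
time_s: 12.15
tcp_pos: [0.6646, 0.0376, 0.0356]
eef_rot: [-22.8, 90.0, 178.6]
contact_force: [0.2, -0.3, -0.6]
gripper_width: 0.0004
time_s: 12.85
tcp_pos: [0.6782, 0.0434, 0.0355]
eef_rot: [-27.4, 90.0, 178.2]
contact_force: [-0.3, -0.6, -0.3]
gripper_width: 0.0006
t 12.85 p [0.6782 0.0434 0.0355] rad 0.2014 arc mm 253.9 y-axis vs radial deg 0.3 F [-0.3 -0.6 -0.3] w 0.0006 j6 95.6 tilt [-1. -0.  0.]
to arc 256.0 z 0.036 shift cm [-0.05 -0.14 -0.22]
```

```bash
python3 -m creep '[[0,0,0,0,-0.1,-0.2,0],[0,0,0,0,0,0,0],[0,0,0,-1,0,0,0],[0,0,0,-2,0,0,0],[0,0,0,-2.5,0,0,0],[0,0,0,-3,0,0,0],[0,0,0,-3,0,0,0],[0,0,0,-3,0,0,0]]'; python3 -m creep '[[0,0,0,-2,2,-2,0],[0,0,0,0,-2.5,-2.5,0],[0,0,0,0,-2.5,-2.5,0],[0,0,0,0,-2.5,-2.5,0],[0,0,0,0,-2.5,-2.5,0],[0,0,0,0,-2.5,-2.5,0],[0,0,0,0,0,0,0],[0,0,0,0,0,0,0]]'; python3 - <<'E'
from h import *
rep();b,e=r.capture("scene");a,d=r.capture("top")
B=cv2.resize(b[130:250,170:370],(800,480),interpolation=cv2.INTER_CUBIC);cv2.imwrite("pics/sc7.png",B)
cv2.imwrite("pics/top7.png",cv2.resize(a[115:305,170:375],None,fx=3.1,fy=3.1,interpolation=cv2.INTER_CUBIC))
z=np.load("d.npz")
for n,i0,i1 in(("top",z["a"],a),("scene",z["b"],b)):
  for c,lo,hi in(("grn",(45,90,40),(85,255,255)),("red",(0,150,60),(8,255,255))):
    o=[]
    for im in(i0,i1):
        k,_,st,ce=cv2.connectedComponentsWithStats(cv2.inRange(cv2.cvtColor(im,cv2.COLOR_BGR2HSV),lo,hi))
        box=(230,130,275,275) if n=="top" else(190,170,330,230)
        o+=[(st[i,4],ce[i].round(1).tolist()) for i in range(1,k) if st[i,4]>8 and box[0]<ce[i][0]<box[2] and box[1]<ce[i][1]<box[3]]
    print(n,c,o)
E
```

```text
time_s: 13.65
tcp_pos: [0.6795, 0.0451, 0.1828]
eef_rot: [164.9, 90.0, 10.5]
contact_force: [0.9, 0.1, -0.0]
gripper_width: 0.0007
time_s: 14.45
tcp_pos: [0.7647, 0.2035, 0.2006]
eef_rot: [4.3, 90.0, -150.0]
contact_force: [0.6, -0.5, 0.2]
gripper_width: 0.0002
t 14.45 p [0.7647 0.2035 0.2006] rad 0.174 arc mm 454.4 y-axis vs radial deg -57.0 F [ 0.6 -0.5  0.2] w 0.0002 j6 86.8 tilt [-1.  0.  0.]
top grn [(np.int32(79), [265.4, 146.7]), (np.int32(80), [265.4, 146.9])]
top red [(np.int32(67), [240.9, 263.1]), (np.int32(67), [240.9, 263.1])]
scene grn [(np.int32(70), [205.6, 220.1]), (np.int32(71), [205.7, 220.0])]
scene red [(np.int32(45), [315.6, 191.2]), (np.int32(45), [315.6, 191.2])]
```

View pics/sc7.png

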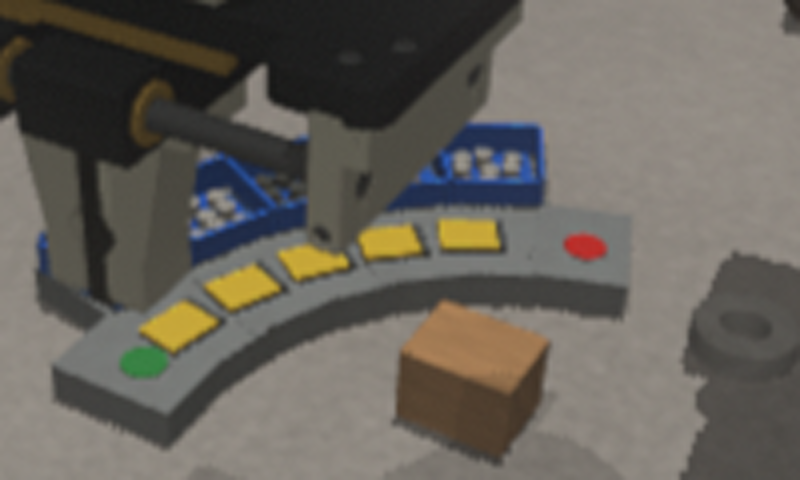

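View pics/top7.png

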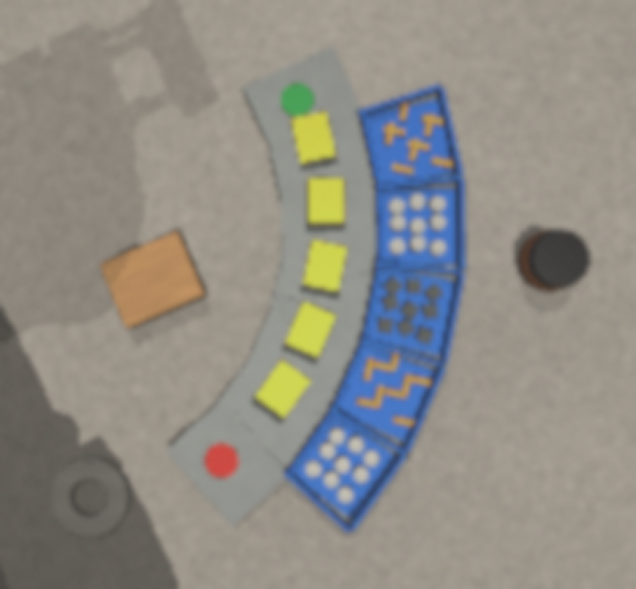

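All five flags lie flat. The marks, carton, ring and jar are at the same pixels as before, and the arm is high and clear.

```bash
python3 -c "
from plant import r
print(r.close_job())"
```

```text
the job is handed in; nothing more can be done
None
```

All five flags now lie flat, and I have handed the job in. With the fingers shut, I came down over the red mark and swept the arc at about 30 mm/s. The fingertips stayed about 15–16 mm above the ledge all the way to the green mark, then I lifted clear.

- **Flags:** the pictures show 1 and 2 flat one after the other, then 3 and 4 flat with 5 still standing, then all five flat. Nothing was seen out of order.
- **Tray:** the red and green marks are within 0.2 pixel of their starting positions in both cameras.
- **Carton, bearing ring and jar:** they stand where they did before. I checked this by eye in the top view only.
- **Force and time:** force readings stayed at or below about 1.5 N, close to sensor noise. The clock stood at about 14.5 s at handover.
- **Finish:** the gripper stopped at about 0.20 m height, touching nothing.

The path drifted up to 1.4 mm off the arc's radius towards the end, well inside the room available. No check failed or disagreed.

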